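# Brush out the display vase and hold the brush over the bowl

## Task

Take the bottle brush out of its stand and brush out the blue vase with it: down inside almost to the bottom, up again past half its height, and down almost to the bottom once more. Then lift it out, carry it over the wooden chest beside the vase, clear of it, to the small white glass bowl on the other side, and finish still holding the brush: upright and still, centred over the bowl, its bristle end about two centimetres above the rim and touching nothing, so that the dust falls into the bowl. Leave the vase, bowl, chest and other things standing where they are.

Things in the scene. Friction and masses are not known exactly. Their poses are not given: they have to be found in the camera images.
- brush: bottle brush, 80 g, 200 mm long, standing upright in the stand, bristles down. Origin at the centre of the bristle end (underside), z along the brush towards the handle. Orange bristle head 32 mm across, 0 to 66 mm; thin steel neck 8 mm across, 66 to 130 mm; round light wood handle 22 mm across, 130 to 200 mm. Loose
- brush_tip (a point): centre of the bristle end of the brush, its lowest point (same as the brush's origin)
- brush_grip (a point): point on the brush's axis in the middle of the wooden handle, 165 mm above the bristle end; a good place to grip from above, the brush being round
- stand: white ceramic brush stand, fixed: round foot 70 mm across, and an open upright tube 48 to 52 mm wide outside, 40 mm inside, rim at 64 mm. Origin at the centre of its underside; the brush rests on its inner floor, 8 mm above the origin, and is freed by lifting straight up by 60 mm or more
- vase: blue ceramic flower vase, 120 mm high, up to 92 mm wide, open at the top, walls 4 mm, 0.55 kg, loose. Narrowest at 95 mm height: 66 mm across inside; rim 82 mm across outside. Origin at the centre of its underside, z up. Left or right of the chest
- vase_in (a point): centre of the vase's inner floor, 6 mm above the table
- vase_rim (a point): centre of the vase's mouth, 120 mm above the table
- bowl: frosted white glass bowl with a gold rim, 130 mm across, 64 mm high, loose. Origin at the centre of its underside, z up. On the other side of the chest from the vase
- bowl_rim (a point): centre of the bowl's mouth at the height of the rim, 64 mm above the table
- chest: closed dark wooden cutlery chest, loose, standing between vase and bowl, 128 mm high at most, 250 mm long (its y axis, which points roughly towards or away from the robot) and 189 mm wide (its x axis, from -95 to +94 mm). Origin at the centre of its underside
- pepper: brown wooden pepper mill, 56 mm wide, 163 mm high, a bystander at the left back; origin at the centre of its underside
- press: glass french press with black handle, 220 mm high, a bystander at the right; origin on its underside
There are look-alikes about, which are no part of the job. There is more than one size of the brush; the one meant has the size given above.

How it is judged:
By the outcome, as a careful person would: the job done as asked, in the order asked, and still so for the second after the job is handed in, while the arm keeps its last pose, push and grip.
It also fails if it takes over 58 s, if anything falls off the work surface, if the arm or the gripper's body presses on something with over 40 N, if the wrist force passes 120 N, or if a joint passes its speed limit or range.

## Robot

A 7-joint arm with a two-finger parallel gripper is mounted at the origin on the work surface; the furniture and walls round the work are solid. World frame = base frame: x ahead of the robot, y to its left, z up, the work surface at z = 0. Lengths are in m, angles in rad, forces in N, time in s.
With the tool pointing down it reaches from about 0.4 to 0.85 m from the base axis. Payload 4.4 kg.
Tool frame: the origin (TCP) lies midway between the tips of the shut fingers; the grasp point (between the pads) lies 19 mm behind it; z points along the fingers, y is the line along which they close (so a half turn about z gives the same grasp; the last joint's range is limited). The gripper opens to 94 mm and grips with 3 to 60 N. Pads are 16 mm wide; open, the fingers measure 119 mm over their backs; the gripper's body (75 mm by 177 mm) begins 78 mm behind the grasp point.
Start: joints at [1.095, 0.628, 0.038, 1.517, -0.027, 0.996, -0.02], TCP at [0.259, -0.596, 0.205] pointing down, gripper open.
Joint ranges: [-3.06, 3.06], [-0.37, 2.12], [-1.25, 1.32], [0.18, 2.47], [-1.1, 4.24], [0.23, 1.98], [-2.94, 2.94]. Speed limits (rad/s): [2.57, 2.57, 3.14, 3.14, 3.14, 3.14, 3.14].

## Interface

Orientations are given as a unit quaternion [w, x, y, z].
In Python, from bench import * gives the robot as it stands. The module is installed in compiled form; this text tells all that it offers. Calls block until the motion is done:
- move_to(position, orientation): joint-space move of the TCP to a pose.
- move_straight(position, feed=0.15, attitude=None, force_limit=None): straight line of the TCP; attitude=None keeps the orientation; feed is the mean speed in m/s. With force_limit (N) it stops when the force on the tool has changed by that much, and returns True; else False.
- set_joints(angles): joint-space move.
- command_gripper(opening, effort=None): opening from 0.0 (shut) to 1.0 (fully open); effort is the grip in N (None keeps the last); returns when the fingers have stopped.
- wait(seconds).
- inverse_kinematics(position, orientation): joint angles nearest the present ones, or None.
- capture(name): name is "scene" or "top"; returns a dict with "frame" (420x560x3 uint8, red, green, blue), "camera_matrix" (3x3 intrinsics, pixels), "distortion" ([k1, k2, p1, p2, k3] as OpenCV has them; the pictures are not rectified), "R" (3x3) and "t" (3): a world point X has camera coordinates R X + t. Camera axes: x right, y down, z forward; pixel columns grow to the right and rows downward; lengths in m; the calibration is good to about 2 mm. A picture is of the moment at which its call begins. There is no depth.
A pose or a line that the arm cannot do raises IKError and nothing moves.
- finish_job(): hands the job in; it is judged then, once.
Readings, each from a call of its own:
- current_time_s(): time.
- current_q(): joint angles.
- current_qd(): joint speeds.
- current_joint_efforts(): joint torques, N m.
- current_tcp_pos(): TCP position.
- current_tcp_rot(): TCP orientation.
- current_wrist_force(): force on the tool from outside, world axes, zero at the start.
- current_moment(): the same for the moment, N m.
- current_opening(): opening from 0.0 (shut) to 1.0 (fully open).
- current_finger_force(): force on a finger pad.
Only numpy, scipy, OpenCV 4.12 (cv2) and the standard library are available. Lean on these libraries where they do the work, as an engineer would, in place of code of your own. Each camera call takes 0.05 s, during which the arm holds its last target. There are 200 camera calls.

## Working session

There is one attempt and no reset: what is moved stays moved. The work goes in short steps, each a Python script; the robot and the scene stay as the last script left them, time stands still between calls to the robot, and variables do not carry over. Pictures are saved under pics/ and viewed, at most 10 in all, crops included, and the job is handed in when it is done.

```bash
mkdir -p pics
cat > h.py <<'E'
from bench import *
import numpy as np, cv2, json
def cam(n):
    c=capture(n); return {k:np.array(v) for k,v in c.items()}
def ray(c,px):
    u=cv2.undistortPoints(np.array([[px]],float),c['camera_matrix'],c['distortion'])[0,0]
    d=c['R'].T@np.array([u[0],u[1],1.]); return -c['R'].T@c['t'], d/np.linalg.norm(d)
def onz(c,px,z):
    o,d=ray(c,px); return o+d*(z-o[2])/d[2]
def tri(c1,p1,c2,p2):
    o1,d1=ray(c1,p1);o2,d2=ray(c2,p2)
    s=np.linalg.lstsq(np.c_[d1,-d2],o2-o1,rcond=None)[0]
    a=o1+d1*s[0];b=o2+d2*s[1]; return (a+b)/2,np.linalg.norm(a-b)
def proj(c,X):
    return cv2.projectPoints(np.array(X,float).reshape(-1,3),cv2.Rodrigues(c['R'].astype(float))[0],c['t'].astype(float),c['camera_matrix'],c['distortion'])[0][:,0]
def save(c,f,crop=None,s=1):
    im=cv2.cvtColor(c['frame'],cv2.COLOR_RGB2BGR)
    if crop: x0,y0,x1,y1=crop; im=im[y0:y1,x0:x1]
    cv2.imwrite('pics/'+f,cv2.resize(im,None,fx=s,fy=s,interpolation=cv2.INTER_CUBIC))
E
python3 - <<'E'
from h import *
for n in ('scene','top'):
    c=cam(n); save(c,n+'0.png',s=1.4); print(n,-c['R'].T@c['t'],c['R'][2]); np.savez(n+'0.npz',**c)
print(current_tcp_pos(),current_tcp_rot(),current_time_s())
E
```

```text
scene [-0.35775786  0.81086243  0.9417719 ] [ 0.57326828 -0.59166832 -0.56682632]
top [ 0.28028818 -0.04459711  1.56579039] [ 0.125369    0.02166248 -0.99187366]
[ 0.25876869 -0.59562424  0.20469527] [-7.99134773e-04  9.79079357e-01  2.03477125e-01 -1.83786038e-04] 0.1
```

View pics/scene0.png

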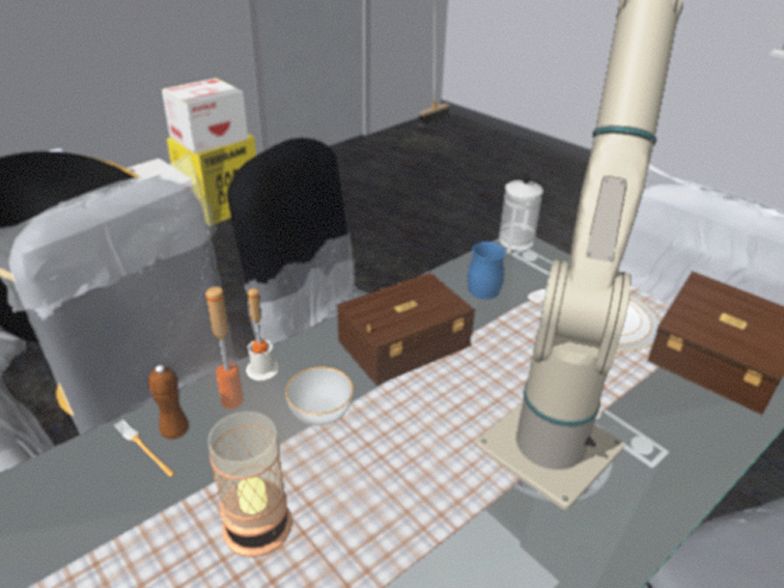

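View pics/top0.png

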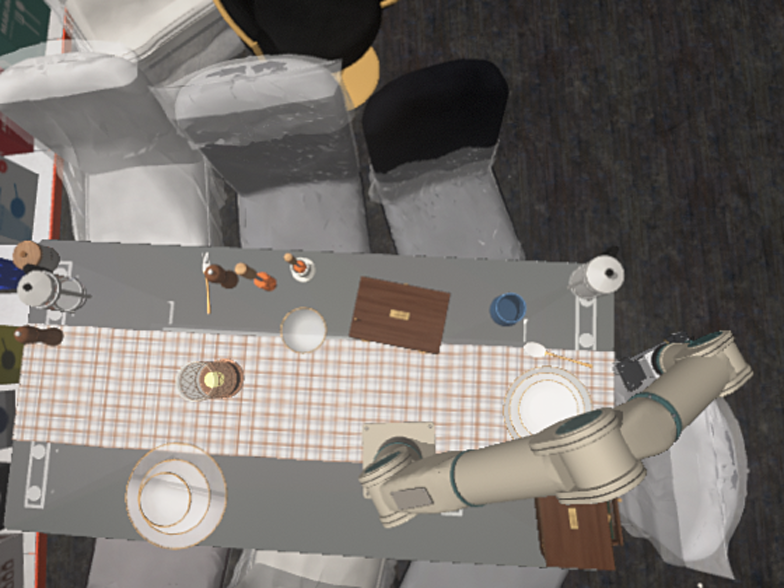

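The scene picture shows the vase at (486,270), the bowl at (320,394) and the chest at (405,325), all in 1.4x pixels. Two brushes could be the one meant: one in the white stand, handle (255,305), and a larger one at (222,345) with no stand. The top view has the vase at (508,309), the bowl at (304,329), the stand at (302,268), and the large brush at (255,275). I'll confirm this with an enlarged crop and by measuring lengths.

Run:
```python
from h import *
s=dict(np.load('scene0.npz'));t=dict(np.load('top0.npz'))
a=cv2.resize(s['frame'][195:305,135:205],None,fx=5,fy=5,interpolation=cv2.INTER_CUBIC)
b=cv2.resize(t['frame'][165:235,165:255],None,fx=5,fy=5,interpolation=cv2.INTER_CUBIC)
im=np.zeros((550,800,3),np.uint8); im[:,:350]=a; im[:350,350:800]=b
cv2.imwrite('pics/crop1.png',im[:,:,::-1])
# masks: blue vase
for n,c in (('s',s),('t',t)):
    hsv=cv2.cvtColor(c['frame'],cv2.COLOR_RGB2HSV)
    for nm,lo,hi in (('blue',(98,110,40),(125,255,255)),('orange',(0,140,120),(14,255,255)),('wood',(8,60,120),(22,180,255))):
        m=cv2.inRange(hsv,lo,hi); k,l,st,ce=cv2.connectedComponentsWithStats(m)
        print(n,nm,[(st[i].tolist(),ce[i].round(1).tolist()) for i in range(1,k) if st[i,4]>25])
```

```text
s blue [([335, 172, 25, 41, 797], [346.5, 192.2])]
s orange [([151, 89, 12, 7, 40], [156.4, 91.7]), ([147, 212, 11, 4, 27], [152.1, 213.5]), ([180, 243, 11, 9, 63], [185.0, 247.6]), ([155, 261, 14, 24, 183], [160.6, 271.6]), ([107, 266, 14, 20, 174], [112.4, 274.0]), ([115, 293, 10, 19, 127], [118.7, 303.7])]
s wood [([301, 72, 19, 10, 55], [310.1, 76.8]), ([73, 114, 26, 13, 66], [87.7, 120.4]), ([0, 192, 8, 8, 27], [3.3, 195.7]), ([146, 204, 16, 38, 367], [153.8, 221.8]), ([176, 206, 10, 25, 157], [180.8, 216.8]), ([281, 214, 18, 10, 96], [289.3, 218.4]), ([513, 223, 21, 13, 158], [522.9, 229.0]), ([324, 228, 7, 9, 50], [326.8, 231.6]), ([476, 239, 12, 12, 97], [481.8, 244.7]), ([179, 242, 12, 11, 55], [184.9, 247.4]), ([279, 244, 8, 11, 61], [282.5, 248.9]), ([154, 259, 20, 33, 479], [163.6, 275.5]), ([206, 262, 43, 12, 63], [226.7, 265.0]), ([106, 264, 15, 22, 205], [112.0, 273.4]), ([531, 264, 13, 12, 108], [537.3, 269.5]), ([40, 275, 12, 22, 120], [44.5, 285.7]), ([113, 292, 12, 21, 155], [117.9, 303.6]), ([93, 310, 32, 31, 184], [108.9, 325.3]), ([150, 327, 59, 71, 1740], [179.
[... 479 characters left out ...]
, 186, 10, 9, 57], [213.7, 190.3]), ([145, 189, 10, 35, 98], [148.7, 202.7]), ([168, 188, 8, 9, 59], [171.5, 191.6]), ([181, 194, 17, 14, 149], [188.8, 200.7]), ([200, 219, 19, 22, 44], [205.6, 227.3]), ([278, 221, 15, 8, 92], [284.9, 224.5]), ([142, 250, 33, 36, 568], [157.9, 269.9]), ([389, 251, 35, 12, 86], [405.9, 256.5]), ([115, 316, 21, 3, 26], [125.3, 316.7]), ([95, 319, 19, 17, 35], [102.7, 326.0]), ([144, 321, 18, 55, 84], [156.5, 345.4]), ([102, 328, 45, 15, 70], [124.2, 332.7]), ([89, 337, 32, 55, 92], [97.9, 369.1]), ([98, 337, 38, 43, 184], [114.5, 357.3]), ([405, 362, 8, 16, 91], [408.9, 369.7]), ([115, 376, 25, 6, 27], [127.4, 379.7]), ([122, 377, 32, 16, 44], [137.1, 387.4])]
```

View pics/crop1.png

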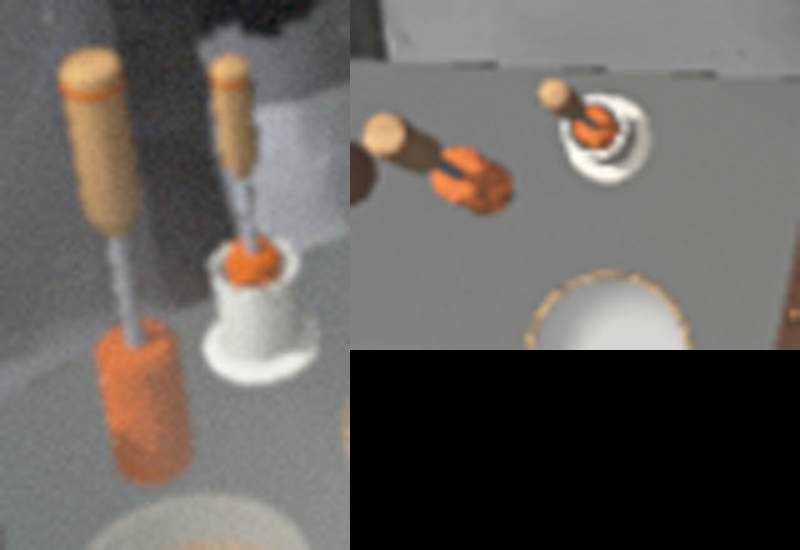

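The crop confirms it. The meant brush is the small one in the white stand, with its handle top at scene crop (231,63) and top crop (553,94). The other stands free and is clearly larger. Next I'll measure the brush, stand, vase, bowl and chest.

Run:
```python
from h import *
s=dict(np.load('scene0.npz'));t=dict(np.load('top0.npz'))
P=lambda n,*a:print(n,*[np.round(x,4) for x in a])
P('handle top',*tri(s,(180.8,207.2),t,(205.2,183.4)))
P('stand rim',*tri(s,(185.4,248.2),t,(216.,191.5)), onz(s,(185.4,248.2),.064))
P('foot(top)',onz(t,(216,192.4),.004))
P('big top',*tri(s,(152.8,207.6),t,(171.4,191.4)))
def ray_fit(c,pts,z):
    X=np.array([onz(c,p,z)[:2] for p in pts]); A=np.c_[2*X,np.ones(len(X))]
    q=np.linalg.lstsq(A,(X**2).sum(1),rcond=None)[0]; return q[:2],np.sqrt(q[2]+q[0]**2+q[1]**2)
out=[]
for c,(x0,y0,x1,y1),k in ((s,(325,165,370,220),'v'),(t,(340,200,385,240),'v'),(s,(195,255,260,310),'b'),(t,(195,212,240,260),'b')):
    hsv=cv2.cvtColor(c['frame'],cv2.COLOR_RGB2HSV)[y0:y1,x0:x1]
    m=cv2.inRange(hsv,(98,80,20),(130,255,255)) if k=='v' else cv2.inRange(hsv,(8,38,70),(28,255,255))
    if k=='b':
        pts=cv2.findNonZero(m)
    else:
        cs=cv2.findContours(m,cv2.RETR_EXTERNAL,cv2.CHAIN_APPROX_NONE)[0]; pts=max(cs,key=cv2.contourArea)
    h=cv2.convexHull(pts); pp=h[:,0]+[x0,y0]
    if c is t or k=='b': 
        print(k,cv2.fitEllipse(h.astype(np.float32)),ray_fit(c,pp,.12 if k=='v' else .064))
    else: print('v scene hull',pp.tolist())
    im=cv2.cvtColor(c['frame'][y0:y1,x0:x1],cv2.COLOR_RGB2BGR); im=cv2.resize(im,None,fx=5,fy=5,interpolation=cv2.INTER_CUBIC)
    cv2.polylines(im,[(h*5+2)],True,(0,0,255),1); out.append(im)
im=np.zeros((590,700,3),np.uint8);o=out
for q,(x,y) in zip(o,((0,0),(0,300),(240,0),(240+100,300))): im[y:y+q.shape[0],x:x+q.shape[1]]=q[:590-y,:700-x]
cv2.imwrite('pics/crop2.png',im)
```

```text
handle top [0.5499 0.2664 0.2071] 0.0006
stand rim [0.5496 0.2619 0.0557] 0.0108 [0.5461 0.2699 0.064 ]
foot(top) [0.5511 0.2682 0.004 ]
big top [0.5126 0.3681 0.2746] 0.0007
v scene hull [[350, 172], [355, 174], [357, 175], [360, 178], [360, 182], [358, 202], [357, 205], [355, 209], [353, 211], [351, 212], [345, 213], [341, 212], [337, 210], [336, 209], [335, 207], [334, 203], [334, 195], [337, 176], [340, 173], [343, 172]]
v ((22.699556350708008, 20.266721725463867), (21.880008697509766, 25.038333892822266), 72.41770935058594) (array([ 0.40616208, -0.30770138]), np.float64(0.04437348116677351))
b ((33.922725677490234, 37.84222412109375), (59.880218505859375, 90.42615509033203), 32.1133918762207) (array([0.33614612, 0.25542468]), np.float64(0.10365565856979547))
b ((21.799659729003906, 30.338153839111328), (44.91621017456055, 47.0157470703125), 114.37311553955078) (array([0.34263327, 0.25442681]), np.float64(0.08891784535356521))
```

View pics/crop2.png

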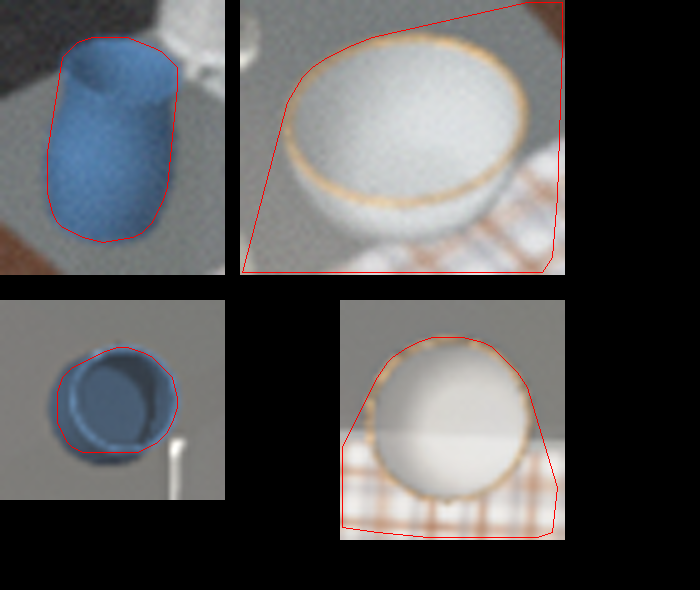

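The overlay shows both rims clearly, but the hulls are polluted: the vase's body shows in the top view and the cloth affects the bowl. I read the rim centres by eye as vase scene (348.6,178.8), vase top (364.2,219.3), bowl scene (227.8,278.7) and bowl top (216.3,235.5). I'll refine them with rim points and check reach.

Run:
```python
from h import *
s=dict(np.load('scene0.npz'));t=dict(np.load('top0.npz'))
V,e1=tri(s,(348.6,178.8),t,(364.2,219.3)); B,e2=tri(s,(227.8,278.7),t,(216.3,235.5))
print('vase rim',V.round(4),e1.round(4),'bowl rim',B.round(4),e2.round(4))
c8=lambda x0,y0,x,y:(x0+x/5-.4,y0+y/5-.4)
for n,c,z,ps in (('v s',s,.12,[c8(325,165,*p) for p in ((62,68),(178,70),(122,37))]),('v t',t,.12,[c8(340,200,*p) for p in ((68,98),(178,98),(123,47),(123,150))]),
  ('b s',s,.064,[c8(195,255,*p) for p in ((45,130),(287,110),(165,34),(160,207))]),('b t',t,.064,[c8(195,212,*p) for p in ((27,120),(190,120),(108,37),(108,202))])):
    X=np.array([onz(c,p,z)[:2] for p in ps]);A=np.c_[2*X,np.ones(len(X))]
    q=np.linalg.lstsq(A,(X**2).sum(1),rcond=None)[0];print(n,q[:2].round(4),'diam',round(2*np.sqrt(q[2]+q[0]**2+q[1]**2),4))
# gold rim pixels near predicted circle
a=np.linspace(0,2*np.pi,90,endpoint=False)
for n,c in (('s',s),('t',t)):
    ctr=B[:2].copy()
    m=cv2.inRange(cv2.cvtColor(c['frame'],cv2.COLOR_RGB2HSV),(8,38,70),(28,255,255))
    pts=cv2.findNonZero(m)[:,0]; X=np.array([onz(c,p,.064)[:2] for p in pts])
    for it in range(4):
        r=np.hypot(*(X-ctr).T); k=abs(r-.0645)<(.010 if it==0 else .006); Y=X[k];A=np.c_[2*Y,np.ones(len(Y))]
        q=np.linalg.lstsq(A,(Y**2).sum(1),rcond=None)[0]; ctr=q[:2]
    print('gold',n,ctr.round(4),2*np.sqrt(q[2]+ctr@ctr),k.sum())
for n,p in (('chest tl',(256,198)),('tr',(321,209)),('br',(313,252)),('bl',(249,239))): print(n,onz(t,p,.125).round(3))
for a in (45,-45,0,90,11.7):
    q=[0,np.cos(np.radians(a)),np.sin(np.radians(a)),0]; 
    print(a,[None if (j:=inverse_kinematics(p,q)) is None else np.round(j,2).tolist() for p in ([.26,-.596,.4],[.55,.2665,.38],[.55,.2665,.154],[V[0],V[1],.16],[V[0],V[1],.40],[.35,0,.40],[B[0],B[1],.40],[B[0],B[1],.23])])
```

```text
vase rim [ 0.4099 -0.3146  0.1165] 0.0014 bowl rim [0.3696 0.2572 0.0575] 0.0007
v s [ 0.41   -0.3146] diam 0.08
v t [ 0.4103 -0.3136] diam 0.0802
b s [0.3661 0.259 ] diam 0.1315
b t [0.3698 0.2563] diam 0.129
gold s [0.3663 0.2588] 0.1267295113147042 256
gold t [0.3688 0.2565] 0.1271861915336525 178
chest tl [0.503 0.091 0.125]
tr [ 0.454 -0.153  0.125]
br [ 0.294 -0.117  0.125]
bl [0.349 0.121 0.125]
45 [[1.27, 0.52, -0.28, 1.19, 0.14, 1.45, 1.01], [-0.06, 0.52, -0.76, 1.34, 0.36, 1.41, -0.81], [-0.21, 0.67, -0.47, 1.68, 0.37, 0.89, -0.83], [0.77, 0.51, -0.25, 1.93, 0.19, 0.72, 0.41], [0.82, 0.28, -0.3, 1.56, 0.08, 1.31, 0.51], [0.5, -0.02, -0.57, 1.9, -0.01, 1.25, -0.06], [0.1, 0.24, -0.97, 1.7, 0.21, 1.31, -0.91], [-0.0, 0.43, -0.92, 2.0, 0.44, 0.92, -1.16]]
-45 [[0.8, 0.56, 0.61, 1.21, -0.31, 1.47, -1.78], [0.07, 0.61, -1.06, 1.34, 0.52, 1.49, 2.19], [0.09, 0.85, -1.06, 1.67, 0.81, 1.13, 1.93], [0.22, 0.56, 0.57, 1.95, -0.43, 0.76, -2.1], [0.21, 0.29, 0.54, 1.58, -0.16, 1.31, -2.37], [-1.54, -0.24, 1.19, 1.93, 0.23, 1.31, 2.72], [0.15, 0.26, -1.06, 1.7, 0.24, 1.32, 2.19], [0.07,
[... 435 characters left out ...]
.35, 1.5, 2.41], [0.07, 0.6, -1.05, 1.34, 0.52, 1.48, 0.63], [-0.04, 0.75, -0.79, 1.67, 0.61, 0.99, 0.53], [1.05, 0.58, -0.68, 1.92, 0.49, 0.81, 1.68], [1.11, 0.33, -0.72, 1.56, 0.22, 1.34, 1.94], [0.83, -0.01, -0.88, 1.9, -0.01, 1.25, 1.52], [0.25, 0.32, -1.24, 1.7, 0.31, 1.34, 0.53], [0.09, 0.5, -1.09, 2.0, 0.54, 0.97, 0.3]]
11.7 [[1.09, 0.51, 0.05, 1.2, -0.03, 1.44, -0.03], [-0.16, 0.49, -0.58, 1.35, 0.26, 1.38, -1.89], [-0.41, 0.63, -0.14, 1.68, 0.11, 0.84, -1.76], [0.58, 0.5, 0.03, 1.94, -0.02, 0.7, -0.54], [0.59, 0.27, 0.01, 1.57, -0.0, 1.31, -0.56], [0.31, -0.02, -0.38, 1.91, -0.01, 1.25, -1.23], [0.14, 0.26, -1.03, 1.7, 0.23, 1.31, -2.1], [-0.15, 0.38, -0.69, 2.0, 0.31, 0.87, -2.18]]
```

Measurements are consistent: handle top z 0.207 (expected 0.208), rim diameters 80 and 127–131 mm, rim heights within 7 mm. Now the grasp, with the fingers closing along x so the gripper's body stays away from the big brush.

Run:
```python
from h import *
Q=[0,.5**.5,.5**.5,0]
move_straight([.259,-.596,.38],feed=.25); 
move_to([.55,.2665,.38],Q); print(current_time_s())
move_straight([.55,.2665,.26],feed=.2)
print(current_tcp_pos(),current_opening(),current_time_s())
c=cam('scene'); cv2.imwrite('pics/pre.png',cv2.resize(c['frame'][120:320,120:260,::-1],None,fx=3,fy=3,interpolation=cv2.INTER_CUBIC))
```

```text
4.1333
[0.55051116 0.26709822 0.26102443] 0.9982200212767411 4.8833
```

View pics/pre.png

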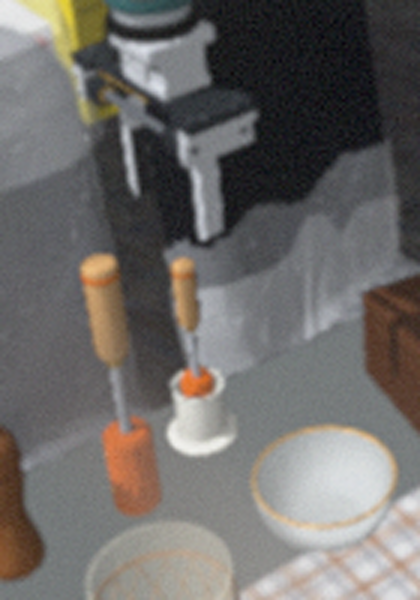

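The fingers straddle the handle, with tips at (133,192) and (205,240), and the handle top is at (182,262). The path is clear, so I'll descend, grip and lift.

Run:
```python
from h import *
hit=move_straight([.55,.2665,.154],feed=.12,force_limit=8); print(hit,current_tcp_pos())
command_gripper(0.0,effort=30); zg=current_tcp_pos(); print('grip',zg,current_opening()*94,current_finger_force(),current_wrist_force())
json.dump(zg.tolist() if hasattr(zg,'tolist') else list(zg),open('grip.json','w'))
move_straight([.55,.2665,.40],feed=.15); print(current_tcp_pos(),current_opening()*94,current_wrist_force(),current_time_s())
np.savez('l_s.npz',**cam('scene'));np.savez('l_t.npz',**cam('top'))
s=dict(np.load('l_s.npz'));t=dict(np.load('l_t.npz'))
p=np.array(current_tcp_pos()); tip=p+[0,0,.008-zg[2]]; print('tip pred',tip,proj(s,[tip,tip+[0,0,.066]]),proj(t,[tip,tip+[0,0,.066]]))
u=proj(s,tip)[0].astype(int); y0=max(u[1]-90,0);x0=u[0]-60
a=cv2.resize(s['frame'][y0:y0+150,x0:x0+120],None,fx=3.2,fy=3.2,interpolation=cv2.INTER_CUBIC)
u=proj(t,tip)[0].astype(int); b=cv2.resize(t['frame'][u[1]-50:u[1]+50,u[0]-60:u[0]+60],None,fx=3.2,fy=3.2,interpolation=cv2.INTER_CUBIC)
im=np.zeros((max(a.shape[0],b.shape[0]),a.shape[1]+b.shape[1],3),np.uint8);im[:a.shape[0],:a.shape[1]]=a;im[:b.shape[0],a.shape[1]:]=b
cv2.imwrite('pics/lift.png',im[:,:,::-1]);print(x0,y0,im.shape)
m=cv2.inRange(cv2.cvtColor(s['frame'],cv2.COLOR_RGB2HSV),(0,140,90),(14,255,255))
k,l,st,ce=cv2.connectedComponentsWithStats(m);print([(st[i].tolist(),ce[i].round(1).tolist()) for i in range(1,k) if st[i,4]>60])
```

```text
False [0.55043588 0.26702487 0.15478233]
grip [0.55000553 0.26645624 0.15395124] 21.685110325066475 29.995072782039642 [-1.1009896  -0.64179768 -0.82875577]
[0.54978856 0.26618708 0.39920185] 21.721323178668154 [ 0.07627142  0.10701901 -0.68136513] 8.8583
tip pred [0.54986695 0.26626064 0.25336466] [[178.99892342 193.13432964]
 [176.41788512 172.07751621]] [[202.28441066 180.97901784]
 [197.61690146 177.13093347]]
118 103 (480, 768, 3)
[([170, 170, 15, 27, 308], [177.4, 183.6]), ([155, 262, 14, 23, 172], [160.4, 271.6]), ([107, 265, 23, 47, 494], [117.2, 288.4])]
```

View pics/lift.png

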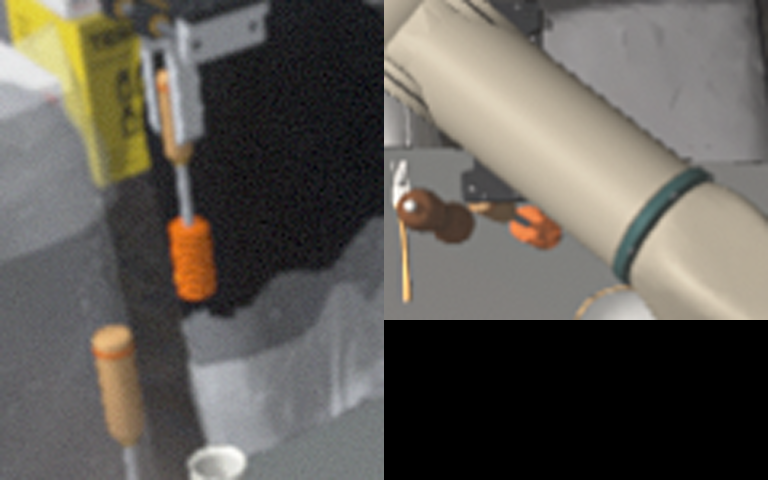

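The brush is gripped (21.7 mm), upright and clear of the stand. The head's bottom is at about (179,195), against (179,193) predicted. The stand is empty at (185,248). Next: carry it over the vase and brush it out.

Run:
```python
from h import *
off=json.load(open('grip.json'))[2]-.008
V=[.410,-.3142]
def tip(z,f,fl=6):
    h=move_straight([*V,z+off],feed=f,force_limit=fl); wait(.2)
    p=current_tcp_pos(); print('hit' if h else 'ok','tip',np.round([p[0],p[1],p[2]-off],4),np.round(current_wrist_force(),2),round(current_time_s(),2)); return h
move_straight([*V,.40],feed=.22); wait(.3)
p=current_tcp_pos(); print(p,current_opening()*94)
h=tip(.13,.15) or tip(.03,.08) or tip(.014,.05) or tip(.085,.08) or tip(.014,.07)
c=cam('scene');t=cam('top')
im=np.hstack([cv2.resize(x['frame'][a:a+110,b:b+110],None,fx=3.6,fy=3.6,interpolation=cv2.INTER_CUBIC) for x,a,b in ((c,120,290),(t,165,310))])
cv2.imwrite('pics/vase.png',im[:,:,::-1])
```

```text
[ 0.41008724 -0.31404904  0.40003835] 21.846681510025558
ok tip [ 0.4104 -0.3144  0.1308] [-0.92 -0.2  -0.49] 13.3
ok tip [ 0.4101 -0.3144  0.0303] [ 0.34  0.32 -0.9 ] 14.9
ok tip [ 0.4102 -0.3143  0.0142] [ 0.19 -0.45 -1.23] 15.57
ok tip [ 0.4098 -0.314   0.0846] [-0.01  0.74 -1.41] 16.8
ok tip [ 0.4102 -0.3144  0.0143] [ 0.34 -0.   -1.6 ] 18.17
```

View pics/vase.png

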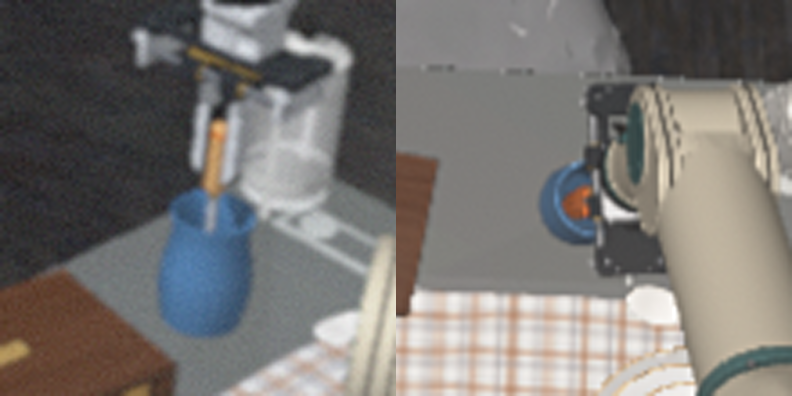

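The brush is inside the vase with its neck centred in the mouth at (212,205). The vase hasn't moved, and both strokes ran without contact. Next: lift out and carry it over the chest to the bowl.

Run:
```python
from h import *
off=json.load(open('grip.json'))[2]-.008
V=[.410,-.3142];B=[.3675,.2577]
move_straight([*V,.13+off],feed=.1); move_straight([*V,.40],feed=.2)
move_straight([*B,.40],feed=.18); wait(.3)
move_straight([*B,.12+off],feed=.12,force_limit=6); move_straight([*B,.085+off],feed=.06,force_limit=6); wait(1.0)
p=current_tcp_pos(); print('tip',np.round([p[0],p[1],p[2]-off],4),current_wrist_force(),current_opening()*94,current_tcp_rot(),current_time_s())
s=cam('scene');t=cam('top'); np.savez('f_s.npz',**s)
T=[p[0],p[1],p[2]-off]
m=cv2.inRange(cv2.cvtColor(s['frame'],cv2.COLOR_RGB2HSV),(0,140,90),(14,255,255))
k,l,st,ce=cv2.connectedComponentsWithStats(m);print([(st[i].tolist(),ce[i].round(1).tolist()) for i in range(1,k) if st[i,4]>60])
print('pred',proj(s,[T,np.add(T,[0,0,.033]),np.add(T,[0,0,.066]),[*B,.064]]).round(1).tolist())
im=np.hstack([cv2.resize(x['frame'][a:a+130,b:b+110],None,fx=3.6,fy=3.6,interpolation=cv2.INTER_CUBIC) for x,a,b in ((s,190,170),(t,165,165))])
cv2.imwrite('pics/fin.png',im[:,:,::-1])
b0=dict(np.load('scene0.npz'))
for nm,x in (('b',s),('b0',b0)):  # bowl/vase stayed?
    hs=cv2.cvtColor(x['frame'],cv2.COLOR_RGB2HSV); mb=cv2.inRange(hs,(98,110,40),(125,255,255)); k,l,st,ce=cv2.connectedComponentsWithStats(mb)
    print(nm,[(st[i].tolist()) for i in range(1,k) if st[i,4]>200])
```

```text
tip [0.3675 0.2577 0.085 ] [ 0.204267    0.21968777 -1.43507976] 21.478568027484005 [6.39299510e-06 7.07099128e-01 7.07114434e-01 1.03966204e-05] 26.975
[([221, 252, 12, 23, 219], [226.3, 262.8]), ([155, 261, 14, 24, 184], [160.7, 271.5]), ([107, 265, 23, 48, 486], [116.9, 288.0])]
pred [[227.6, 271.7], [227.0, 262.5], [226.5, 253.1], [227.9, 277.4]]
b [[335, 173, 25, 40, 807]]
b0 [[335, 172, 25, 41, 797]]
```

View pics/fin.png

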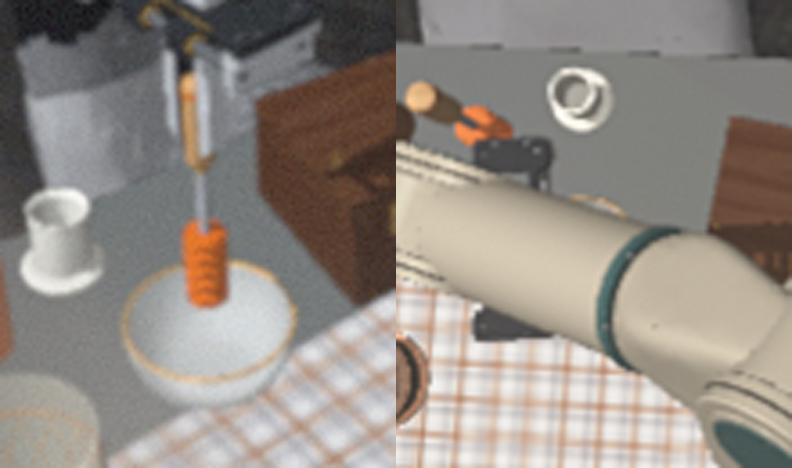

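The brush hangs upright over the bowl. Its head centre is at pixel (226.3,262.8), against (227.0,262.5) predicted for a tip 21 mm above the rim. The bowl, chest, stand and vase are in place.

```bash
python3 -c "
from bench import *
print(finish_job())"
```

```text
the job is handed in; nothing more can be done
None
```

The job is handed in at about 27 s of the 58 s allowed: the vase was brushed out (down, up, down), and the brush was carried clear over the chest and is held upright and still over the bowl, its tip about 21 mm above the rim.

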